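# Index the column guide to the third column

### The arm

A 6-joint arm with a two-finger parallel gripper is mounted at the origin on a cart in front of the work surface, level with it; the furniture and walls round the work are solid. World frame = base frame: x ahead of the robot, y to its left, z up, the work surface at z = 0. Lengths are in m, angles in rad, forces in N, time in s.
With the tool pointing down it reaches from about 0.35 to 1 m from the base axis. Payload 7.1 kg.
Tool frame: the origin (TCP) lies at the very end of the fingers, on their centre line; the grasp point (between the pads) lies 19 mm behind it; z points along the fingers, y is the line along which they close (so a half turn about z gives the same grasp; the last joint's range is limited). The gripper opens to 85 mm and grips with 20 to 120 N. Pads are 22 mm wide; open, the fingers measure 114 mm over their backs; the gripper's body (76 mm by 85 mm) begins 54 mm behind the grasp point. The pads swing forward as they close: fully open they stand 13 mm farther back than shut.
Start: joints at [-1.207, 0.423, 1.63, -0, 1.089, -0.019], TCP at [0.233, -0.58, 0.199] pointing down, gripper open.
Joint ranges: [-3, 3], [-0.9, 2.11], [0.09, 2.58], [-1.31, 4.45], [0.11, 2.69], [-2.54, 2.54]. Speed limits (rad/s): [2.39, 2.39, 3.01, 3.14, 3.14, 3.14].

### API

Orientations are given as a rotation vector (axis times angle).
In Python, from plant import r, imaging gives the robot as it stands.
- The arm moves only by the tool arm_command, never from a script. Its argument "deltas" is text: rows parted by semicolons, each of 4 numbers parted by spaces: the shift along the world's x, y, z in mm, then the turn about the world's z in rad. A call has 1 to 12 rows; each row is the pose to reach, as a shift and turn from the pose commanded when the call began; what a row does not reach only later rows make up. A row lasts 1/12 s, in which the tool goes at most 41.7 mm and 7.16 degrees, less where a joint would pass 70% of its speed; a pose out of reach is approached as far as the arm can. A call with a gripper value outside its range is refused whole. "jaw" is the opening, from -1 (shut) to 1 (fully open), set as the call begins (left out, the last holds). The fingers move at their own pace and stop on an object; "grip_force" is the grip in N (left out, the last holds). Time passes only in rows, so rows that repeat a pose let the fingers close. It gives the time, the measured TCP pose, the force, the opening and the grip force at its end, in the units of the state.
- r.observe(): the state, without advancing time (a new reading comes with each control period).
- imaging.read_camera(name): name is "side" or "top" or "wrist"; returns a dict with "color" (400x640x3 uint8, red, green, blue), "fx", "fy", "cx", "cy" (pixels), "eye" and "rotation" of the camera in the world; the wrist camera has in their place "hand_eye" (4x4, takes a point from camera to tool coordinates, whose origin is the TCP and whose axes are the flange's). Camera axes: x right, y up, looking along -z (the intrinsics and any distortion apply to the point x, -y, -z); pixel columns grow to the right and rows downward; lengths in m; the calibration is good to about 2 mm. A picture is of the moment at which its call begins: read the wrist's pose just before it. There is no depth.
- r.sign_off(): hands the job in; it is judged then, once.
The state is a dict: "t": time; "joints": joint angles; "qd": joint speeds; "effort": joint torques, N m; "tcp_pos": TCP position; "orientation": TCP orientation; "ft_force": force on the tool from outside, world axes, zero at the start; "wrist_torque": the same for the moment, N m; "finger_gap": opening from 0.0 (shut) to 1.0 (fully open); "grasp_force": force on a finger pad.
Only numpy, scipy, OpenCV 4.12 (cv2) and the standard library are available. Lean on these libraries where they do the work, as an engineer would, in place of code of your own. Each camera call takes 0.05 s, during which the arm holds its last target. There are 200 camera calls.

### The job

Set the pipetting guide on the worktop for the third column of its well plate, not trusting where it was left but counting clicks: with a fingertip push the sliding mask left, fully home against its end stop, then push it back to the right by three clicks, so that its slot rests over the third column of wells from the left, without overrunning to the fourth click. Push gently, grip and lift nothing, and leave the plate in its nest and the trough and bottles where they stand.

Things in the scene. Friction and masses are not known exactly. Their poses are not given: they have to be found in the camera images.
- plate_guide: Pipetting guide fixed to the worktop: grey base 132 (x) x 180 (y) mm with a plate nest between two aluminium rails along its y (16 mm wide, at x = -56 and +56 mm, tops 24 mm high) and a stop block, 36 mm high, at each rail end (y = 80 to 90 mm either side). Origin: centre of the underside, on the worktop. Own x points away from the robot, +y to its left; turned up to 0.35 rad.
- column_slide (a joint): Travel (m) of the slotted aluminium mask (130 x 40 mm, top 32.5 mm high) bridging the plate. 0 = home, at the left (+y) stop; grows as it goes right (guide -y). Notches every 0.009, home being one; 0.027 is the third click and third column. Leaving a notch takes 5 to 8 N; once half-way it jumps on to the next notch, ahead of the finger. Starts between 0.0075 and 0.0195.
- paddle (a point): Centre of the upright black finger paddle with ribbed left and right faces at the robot-side end of the mask, where it is pushed: 20 mm deep (guide x), 12 mm thick (guide y), from 40 to 84 mm above the worktop; this point is 62 mm up. The guide round it is at most 40 mm high (a 54.5 mm spring housing stands 112 mm away, at the mask's far end). Axes as the guide's; it moves with the mask.
- well_plate: Clear white 96-well plate, 86 x 128 x 15 mm, lying loose in the guide's nest under the mask, its underside 10 mm above the worktop; 12 columns of 8 wells, 9 mm apart along y. Origin: centre of its underside. Not to be moved.
- trough: Bystander: open white reagent trough, 50 x 126 x 30 mm, left of the guide. Origin: centre of its underside.
- bottle_a: Bystander: small white bottle with a screw cap, 30 mm diameter, 62 mm high, right of the guide. Origin: centre of its underside.
- bottle_b: Bystander: small brown bottle with a screw cap, 30 mm diameter, 62 mm high, right of the guide, nearer the robot. Origin: centre of its underside.

How it is judged:
By the outcome, as a careful person would: the job done as asked, in the order asked, and still so for the second after the job is handed in, with the robot touching nothing.
It also fails if it takes over 61 s, if anything falls off the work surface, if the arm or the gripper's body presses on something with over 40 N, if the wrist force passes 120 N, or if a joint passes its speed limit or range.

## Working session

There is one attempt and no reset: what is moved stays moved. The work goes in short steps, Python scripts to look and compute and a tool call to move; the robot and the scene stay as the last step left them, time stands still between calls to the robot, and variables do not carry over. Pictures are saved under pics/ and viewed, at most 10 in all, crops included, and the job is handed in when it is done.

Besides the shell and the picture viewer there is one more tool, called after ">>>" as name(argument=value, ...), one argument or row to a line, values as JSON. arm_command: Moves the arm, as the interface text tells. Its arguments: {"type":"object","properties":{"deltas":{"type":"string"},"jaw":{"type":"number"},"grip_force":{"type":"number"}},"required":["deltas"]}

```bash
mkdir -p pics; python3 - <<'E'
from plant import r, imaging
import cv2,numpy as np,json
s=r.observe();print({k:np.round(s[k],3).tolist() for k in ('t','tcp_pos','orientation','ft_force')})
for n in("top","side"):
    c=imaging.read_camera(n);cv2.imwrite(f"pics/{n}0.png",c["color"][:,:,::-1])
    print(n,{k:np.round(v,4).tolist() for k,v in c.items() if k!="color"})
E
```

```text
{'t': 0.0, 'tcp_pos': [0.233, -0.579, 0.198], 'orientation': [-3.083, -0.597, 0.0], 'ft_force': [0.436, 0.496, -0.392]}
top {'fx': 380.9543, 'fy': 380.9543, 'cx': 318.7685, 'cy': 201.3298, 'eye': [0.4359, -0.0345, 0.9493], 'rotation': [0.0747, -0.083, -1.5542]}
side {'fx': 368.6552, 'fy': 368.6552, 'cx': 320.8935, 'cy': 192.777, 'eye': [0.4866, -0.7417, 0.6204], 'rotation': [0.8825, -0.0264, -0.0183]}
```

View pics/top0.png

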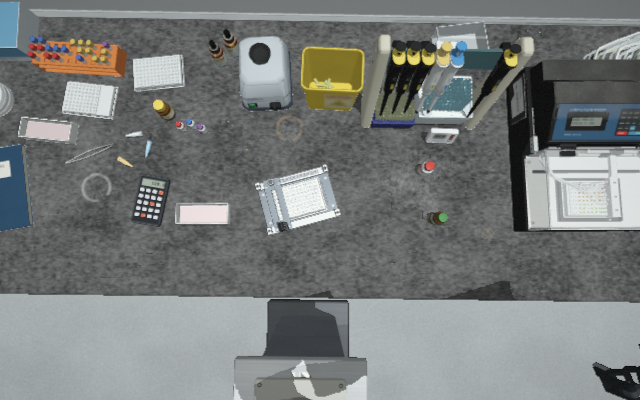

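View pics/side0.png

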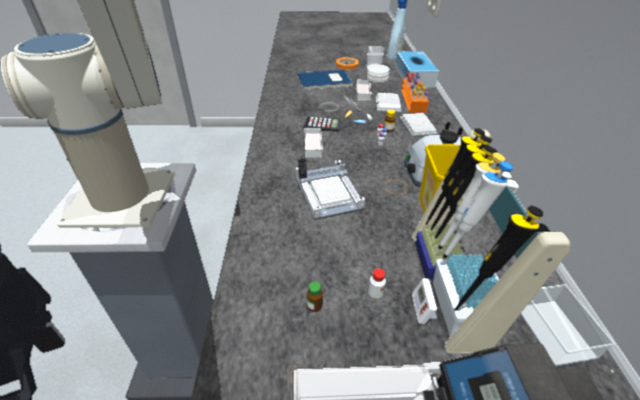

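The top picture shows the guide at about (299,199) and the black paddle at about (283,226). The trough is at (203,213), with the bottles at (429,168) and (440,217). I'll enlarge the guide in both views.

```bash
python3 - <<'E'
import cv2,numpy as np
a=cv2.imread("pics/top0.png")[155:245,245:355]
b=cv2.imread("pics/side0.png")[145:225,285:375]
cv2.imwrite("pics/c0.png",np.vstack([cv2.resize(a,(660,540),interpolation=cv2.INTER_CUBIC)]))
cv2.imwrite("pics/c1.png",cv2.resize(b,(630,560),interpolation=cv2.INTER_CUBIC))
E
```

```text
(no output)
```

View pics/c0.png

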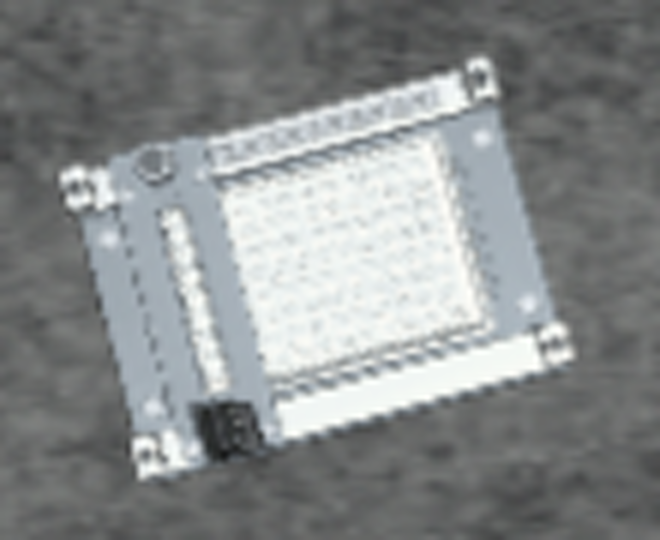

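View pics/c1.png

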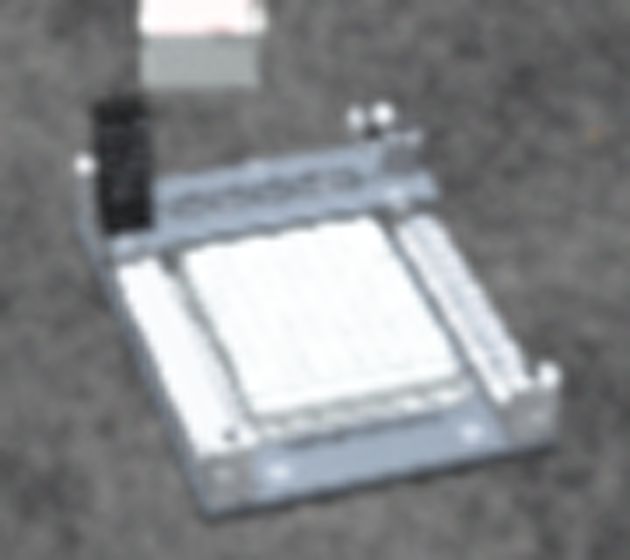

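```bash
cat > h.py <<'E'
import numpy as np,cv2
from scipy.spatial.transform import Rotation as R
from scipy.optimize import least_squares
CAM={'top':(380.9543,318.7685,201.3298,[0.4359,-0.0345,0.9493],[0.0747,-0.083,-1.5542]),
'side':(368.6552,320.8935,192.777,[0.4866,-0.7417,0.6204],[0.8825,-0.0264,-0.0183])}
def ray(n,u,v):
    f,cx,cy,e,rv=CAM[n]; return np.array(e),R.from_rotvec(rv).apply([(u-cx)/f,-(v-cy)/f,-1])
def atz(n,u,v,z):
    e,d=ray(n,u,v); return e+d*(z-e[2])/d[2]
def proj(n,p):
    f,cx,cy,e,rv=CAM[n]; q=R.from_rotvec(rv).inv().apply(np.array(p)-e); return np.array([cx-f*q[...,0]/q[...,2],cy+f*q[...,1]/q[...,2]]).T
E
python3 - <<'E'
from h import *
px=np.array([[82,190],[482,78],[152,457],[556,343]])/6+[245,155]-0.4
g=np.array([[56,85],[56,-85],[-56,85],[-56,-85]])/1e3
P=np.array([atz('top',u,v,.036)[:2] for u,v in px])
def f(p):
    c,s=np.cos(p[2]),np.sin(p[2]); return (g@np.array([[c,s],[-s,c]])+p[:2]-P).ravel()
o=least_squares(f,[.45,0,0]);print('guide',o.x,'res mm',np.round(o.fun*1e3,1))
c,s=np.cos(o.x[2]),np.sin(o.x[2]);Rm=np.array([[c,-s],[s,c]])
e1,d1=ray('top',*(np.array([232,430])/6+[245,155]-.4));e2,d2=ray('side',*(np.array([124,168])/7+[285,145]-.4))
t=np.linalg.lstsq(np.c_[d1,-d2],e2-e1,rcond=None)[0]
a,b=e1+d1*t[0],e2+d2*t[1];print('paddle tri',a,b,'guide',Rm.T@((a+b)[:2]/2-o.x[:2]))
for n,u,v,z in(('top',232,430,.062),('side',124,168,.062)):
    q=np.array([u,v])/(6 if n=='top' else 7)+([245,155] if n=='top' else [285,145])-.4
    p=atz(n,*q,z);print(n,p,Rm.T@(p[:2]-o.x[:2]))
# mask edges in top at 32.5mm, slot centre
for q in([172,210],[219,392],[118,162],[204,140],[272,430]):
    p=atz('top',*(np.array(q)/6+[245,155]-.4),.0325);print(q,Rm.T@(p[:2]-o.x[:2]))
for b,(u,v) in dict(trough=(203,213),a=(429,168),b=(440,217)).items(): print(b,atz('top',u,v,.03 if b=='trough' else .062))
E
```

```text
guide [0.53312675 0.01228941 0.28886372] res mm [ 0.1  1.6  0.2 -0.8 -0.4  0.9  0.1 -1.7]
paddle tri [0.46616654 0.04358886 0.05652089] [0.46792873 0.04367932 0.05658854] guide [-0.05441239  0.04886952]
top [0.46598079 0.04310962 0.062     ] [-0.05558444  0.04867068]
side [0.46810794 0.03614126 0.062     ] [-0.05553045  0.04138509]
[172, 210] [0.03834253 0.05096921]
[219, 392] [-0.03779924  0.05189509]
[118, 162] [0.06316537 0.06693217]
[204, 140] [0.06248059 0.031075  ]
[272, 430] [-0.05821793  0.03545143]
trough [0.49611023 0.2402812  0.03      ]
a [ 0.60879451 -0.29814667  0.062     ]
b [ 0.49310303 -0.32223109  0.062     ]
```

>>> arm_command(
  deltas="122 294 0 0.74;122 294 0 0.74;122 294 0 0.74;122 294 0 0.74;122 294 0 0.74;122 294 0 0.74;122 294 0 0.74;122 294 0 0.74;122 294 0 0.74",
  jaw=-1,
  grip_force=20,
)

```text
t: 0.85
tcp_pos: [0.356, -0.2814, 0.1986]
orientation: [-2.655, -1.676, -0.001]
ft_force: [-0.2, 0.2, 0.9]
finger_gap: 0.003
grasp_force: 0.0
```

>>> arm_command(
  deltas="122 294 -30 0.738;122 294 -30 0.738;122 294 -30 0.738;122 294 -30 0.738;122 294 -30 0.738;122 294 -30 0.738;122 294 -30 0.738;122 294 -30 0.738;122 294 -30 0.738;122 294 -30 0.738;122 294 -30 0.738",
)

```text
t: 1.77
tcp_pos: [0.4771, 0.0077, 0.1686]
orientation: [-1.876, -2.519, 0.001]
ft_force: [-0.0, -0.8, 0.0]
finger_gap: 0.001
grasp_force: 0.0
```

```bash
python3 - <<'E'
from plant import r, imaging
import cv2,numpy as np
s=r.observe();c=imaging.read_camera("wrist");cv2.imwrite("pics/w1.png",c["color"][:,:,::-1])
print(s['tcp_pos'],s['orientation'],{k:np.round(v,4).tolist() for k,v in c.items() if k!="color"})
E
```

```text
[0.47705805 0.00771403 0.16863876] [-1.87632321e+00 -2.51903489e+00  1.34496701e-03] {'fx': 347.9125, 'fy': 347.9125, 'cx': 317.8652, 'cy': 200.1, 'hand_eye': [[0.0006, 0.9632, 0.2687, 0.0681], [1.0, -0.0008, 0.0008, 0.0008], [0.001, 0.2687, -0.9632, -0.1758], [0.0, 0.0, 0.0, 1.0]]}
```

View pics/w1.png

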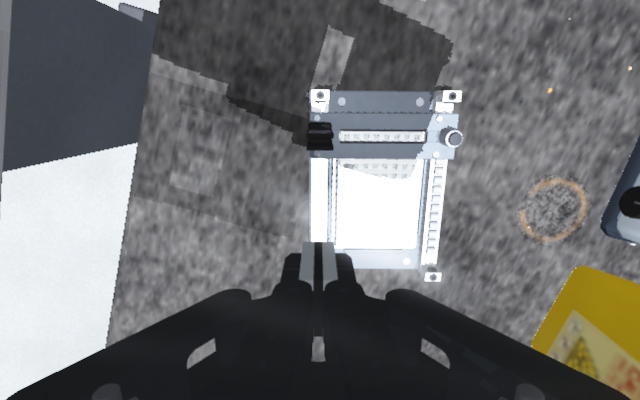

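The wrist picture shows the shut fingertips at (319,245), in line with the paddle at (320,135), and the guide square to the view. I'll lower right of the paddle, then approach.

>>> arm_command(
  deltas="0 0 -40 0;0 0 -80 0;0 0 -105 0;0 0 -117 0;0 0 -117 0;0 0 -117 0",
)

```text
t: 2.32
tcp_pos: [0.477, 0.0071, 0.0517]
orientation: [-1.879, -2.516, 0.001]
ft_force: [0.8, -0.6, 0.4]
finger_gap: 0.002
grasp_force: 0.0
```

>>> arm_command(
  deltas="-0.9 2.9 0 0;-1.7 5.8 0 0;-2.6 8.6 0 0;-3.1 10.5 0 0;-3.4 11.5 0 0;-3.4 11.5 0 0",
)

```text
t: 2.82
tcp_pos: [0.4742, 0.0201, 0.0523]
orientation: [1.876, 2.519, 0.001]
ft_force: [0.6, 0.4, -0.7]
finger_gap: -0.0
grasp_force: 0.0
```

>>> arm_command(
  deltas="-0.3 1 0 0;-0.6 1.9 0 0;-0.9 2.9 0 0;-0.9 2.9 0 0",
)

```text
t: 3.15
tcp_pos: [0.4731, 0.0228, 0.0519]
orientation: [-1.877, -2.519, 0.0]
ft_force: [-0.4, 0.4, 0.5]
finger_gap: -0.003
grasp_force: 0.0
```

>>> arm_command(
  deltas="-0.6 1.9 0 0;-0.9 2.9 0 0;-0.9 2.9 0 0",
)

```text
t: 3.4
tcp_pos: [0.4722, 0.0257, 0.0519]
orientation: [-1.877, -2.519, 0.0]
ft_force: [0.6, -0.4, -0.0]
finger_gap: 0.004
grasp_force: 0.0
```

>>> arm_command(
  deltas="-0.3 1 0 0;-0.6 1.9 0 0;-0.6 1.9 0 0",
)

```text
t: 3.65
tcp_pos: [0.4716, 0.0276, 0.0519]
orientation: [-1.877, -2.519, 0.0]
ft_force: [-0.2, -0.3, -0.5]
finger_gap: 0.002
grasp_force: 0.0
```

>>> arm_command(
  deltas="-0.3 1 0 0;-0.6 1.9 0 0;-0.6 1.9 0 0",
)

```text
t: 3.9
tcp_pos: [0.471, 0.0295, 0.0519]
orientation: [-1.877, -2.519, 0.0]
ft_force: [0.6, 0.7, -0.0]
finger_gap: -0.002
grasp_force: 0.0
```

>>> arm_command(
  deltas="-0.3 1 0 0;-0.6 1.9 0 0;-0.6 1.9 0 0",
)

```text
t: 4.15
tcp_pos: [0.4704, 0.0314, 0.0519]
orientation: [-1.877, -2.519, 0.0]
ft_force: [-0.5, -1.1, 0.1]
finger_gap: -0.0
grasp_force: 0.0
```

>>> arm_command(
  deltas="-0.3 1 0 0;-0.3 1 0 0",
)

```text
t: 4.32
tcp_pos: [0.4701, 0.0324, 0.0519]
orientation: [-1.877, -2.519, -0.0]
ft_force: [-0.4, 0.1, 0.2]
finger_gap: -0.002
grasp_force: 0.0
```

>>> arm_command(
  deltas="-0.3 1 0 0;-0.3 1 0 0",
)

```text
t: 4.48
tcp_pos: [0.4698, 0.0334, 0.0519]
orientation: [-1.877, -2.519, 0.0]
ft_force: [-0.1, 0.3, 0.3]
finger_gap: -0.003
grasp_force: 0.0
```

>>> arm_command(
  deltas="-0.3 1 0 0;-0.3 1 0 0",
)

```text
t: 4.65
tcp_pos: [0.4695, 0.0344, 0.0519]
orientation: [-1.877, -2.519, 0.0]
ft_force: [0.9, 0.2, -0.2]
finger_gap: -0.002
grasp_force: 0.0
```

>>> arm_command(
  deltas="-0.3 1 0 0;-0.3 1 0 0",
)

```text
t: 4.82
tcp_pos: [0.4692, 0.0353, 0.0519]
orientation: [-1.877, -2.519, 0.0]
ft_force: [-0.7, 0.1, -0.6]
finger_gap: 0.001
grasp_force: 0.0
```

>>> arm_command(
  deltas="-0.3 1 0 0;-0.6 1.9 0 0;-0.6 1.9 0 0",
)

```text
t: 5.07
tcp_pos: [0.4686, 0.0373, 0.0519]
orientation: [-1.877, -2.519, 0.0]
ft_force: [0.5, -1.2, 0.1]
finger_gap: 0.0
grasp_force: 0.0
```

```bash
python3 - <<'E'
from plant import r, imaging
import cv2,numpy as np
print(r.observe()['ft_force'])
w=imaging.read_camera("wrist")["color"][180:290,230:410,::-1]
t=imaging.read_camera("top")["color"][155:245,245:355,::-1]
s=imaging.read_camera("side")["color"][125:215,270:380,::-1]
f=lambda a:cv2.resize(a,(400,300),interpolation=cv2.INTER_CUBIC)
cv2.imwrite("pics/m2.png",np.vstack([np.hstack([f(w),f(t)]),np.hstack([f(s),f(s)*0])]))
E
```

```text
[ 0.52940579 -1.22259862  0.08047173]
```

View pics/m2.png

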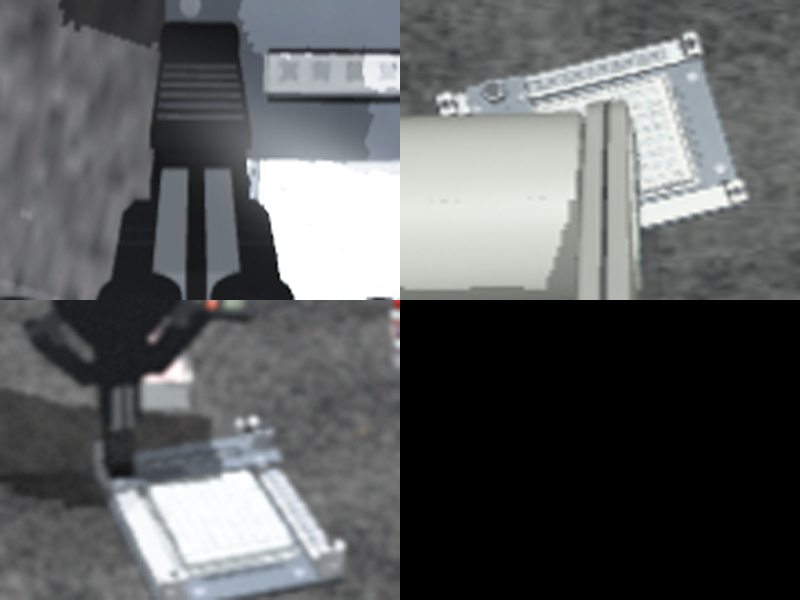

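Wrist crop: the fingertips (200,160) meet the paddle's ribbed face (200,100), well centred and at or close to contact. I'll push on in small steps.

>>> arm_command(
  deltas="-0.3 1 0 0;-0.3 1 0 0;-0.3 1 0 0",
)

```text
t: 5.47
tcp_pos: [0.4684, 0.0382, 0.0519]
orientation: [-1.877, -2.519, 0.0]
ft_force: [-0.3, -0.4, 0.0]
finger_gap: 0.002
grasp_force: 0.0
```

>>> arm_command(
  deltas="-0.3 1 0 0;-0.3 1 0 0;-0.3 1 0 0",
)

```text
t: 5.72
tcp_pos: [0.468, 0.0392, 0.0519]
orientation: [-1.877, -2.519, 0.0]
ft_force: [0.4, 0.7, 0.7]
finger_gap: -0.0
grasp_force: 0.0
```

>>> arm_command(
  deltas="-0.3 1 0 0;-0.3 1 0 0;-0.3 1 0 0",
)

```text
t: 5.97
tcp_pos: [0.4677, 0.0402, 0.0519]
orientation: [-1.877, -2.519, 0.0]
ft_force: [-0.4, -0.2, -0.1]
finger_gap: -0.001
grasp_force: 0.0
```

>>> arm_command(
  deltas="-0.3 1 0 0;-0.3 1 0 0;-0.3 1 0 0",
)

```text
t: 6.22
tcp_pos: [0.4674, 0.0412, 0.0519]
orientation: [-1.877, -2.519, 0.0]
ft_force: [-0.2, 0.4, -0.2]
finger_gap: -0.001
grasp_force: 0.0
```

>>> arm_command(
  deltas="-0.3 1 0 0;-0.3 1 0 0",
)

```text
t: 6.38
tcp_pos: [0.4671, 0.0423, 0.0519]
orientation: [-1.877, -2.519, 0.0]
ft_force: [0.3, -0.4, -0.5]
finger_gap: 0.003
grasp_force: 0.0
```

>>> arm_command(
  deltas="-0.3 1 0 0;-0.3 1 0 0",
)

```text
t: 6.55
tcp_pos: [0.4668, 0.0433, 0.0519]
orientation: [-1.877, -2.519, -0.0]
ft_force: [-0.6, 0.6, -0.1]
finger_gap: -0.0
grasp_force: 0.0
```

>>> arm_command(
  deltas="-0.3 1 0 0;-0.3 1 0 0",
)

```text
t: 6.72
tcp_pos: [0.4665, 0.0443, 0.0519]
orientation: [-1.877, -2.519, 0.0]
ft_force: [-0.4, -0.4, 0.4]
finger_gap: 0.0
grasp_force: 0.0
```

>>> arm_command(
  deltas="-0.3 1 0 0;-0.3 1 0 0",
)

```text
t: 6.88
tcp_pos: [0.4662, 0.0453, 0.0519]
orientation: [-1.877, -2.519, 0.0]
ft_force: [-0.1, -0.6, 0.9]
finger_gap: 0.001
grasp_force: 0.0
```

```bash
python3 - <<'E'
from plant import r, imaging
import cv2,numpy as np
w=imaging.read_camera("wrist")["color"]
w=w[170:290,230:410,::-1];cv2.imwrite("pics/w3.png",cv2.resize(w,(720,480),interpolation=cv2.INTER_CUBIC))
E
```

```text
(no output)
```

View pics/w3.png

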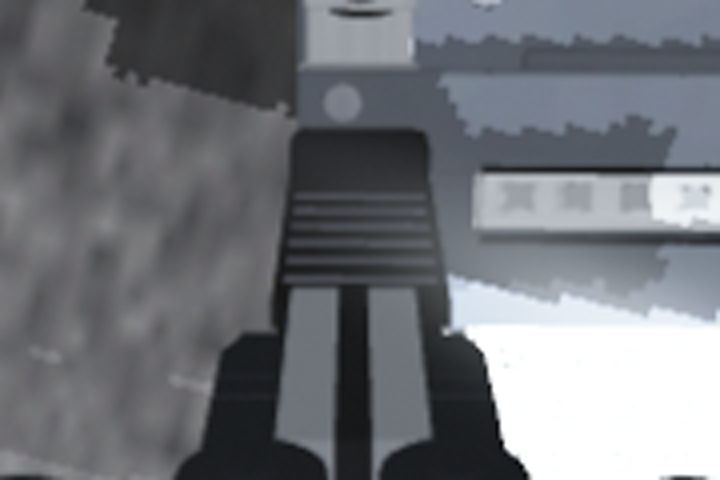

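The ribbed face runs into the fingertips with no force reading. I'll compute the paddle and slot positions from this view and the earlier ones to see whether the mask has moved.

```bash
cat >> h.py <<'E'
HE=np.array([[0.0006,0.9632,0.2687,0.0681],[1.0,-0.0008,0.0008,0.0008],[0.001,0.2687,-0.9632,-0.1758],[0,0,0,1]])
G=np.array([0.53312675,0.01228941]);YAW=0.28886
def toG(p): c,s=np.cos(YAW),np.sin(YAW); return np.array([[c,s],[-s,c]])@(np.array(p)[:2]-G)
def wz(pos,u,v,z,rv=(-1.877,-2.519,0)):
    Rt=R.from_rotvec(rv); d=Rt.apply(HE[:3,:3]@[(u-317.865)/347.91,-(v-200.1)/347.91,-1]); e=np.array(pos)+Rt.apply(HE[:3,3])
    return toG(e+d*(z-e[2])/d[2])
E
python3 - <<'E'
from h import *
def sh(name,pos,off,sc,pts):
    for l,u,v,z in pts: print(name,l,np.round(wz(pos,u/sc+off[0],v/sc+off[1],z)*1e3,1))
sh('w1',(.4771,.0077,.1686),(0,0),1,[('slotL',382,130,.0325),('slotR',382,142,.0325),('padtopL',320,122,.084),('padtop R',320,133,.084),('blkL',320,97,.036),('blkR',433,277,.036),('mask L',380,114,.0325),('mask R',380,158,.0325)])
sh('m2',(.4686,.0373,.0519),(230,180),400/180,[('slotL',300,53,.0325),('slotR',300,95,.0325),('padL',200,25,.084),('padR',200,63,.084)])
sh('w3',(.4662,.0453,.0519),(230,170),4,[('slotL',600,172,.0325),('slotR',600,232,.0325),('padL',360,130,.084),('padR',360,190,.084),('padface bottom?',360,285,.0519)])
print('tcp',toG([.4662,.0453]),toG([.4686,.0373]))
E
```

```text
w1 slotL [ 1.9 56.9]
w1 slotR [ 2.5 46.4]
w1 padtopL [-53.   66.3]
w1 padtop R [-52.9  58.4]
w1 blkL [-52.8  84.6]
w1 blkR [ 58.5 -84.4]
w1 mask L [-0.5 70.6]
w1 mask R [ 1.4 32.1]
m2 slotL [-26.6  53.8]
m2 slotR [-26.1  42.1]
m2 padL [-53.2  74.3]
m2 padR [-53.1  66.7]
w3 slotL [-17.6  56.6]
w3 slotR [-17.1  47.2]
w3 padL [-53.2  77.6]
w3 padR [-53.2  70.9]
w3 padface bottom? [-52.9  46.6]
tcp [-0.05475054  0.05070767] [-0.05472885  0.04235545]
```

```bash
python3 - <<'E'
from h import *
for n,pos,off,sc,rows in [('w1',(.4771,.0077,.1686),(0,0),1,(122,133,149)),('m2',(.4686,.0373,.0519),(230,180),400/180,(25,63,120,165)),('w3',(.4662,.0453,.0519),(230,170),4,(130,190,285,328))]:
  for v in rows: print(n,v,[(z,round(wz(pos,320,v/sc+off[1],z)[1]*1e3,1)) for z in(.0325,.04,.062,.084)])
# top view: paddle edges in c0 along guide y near centre
for q in([200,435],[262,425],[232,430]): print(q,[(z,np.round(toG(atz('top',*(np.array(q)/6+[245,155]-.4),z))*1e3,1)) for z in(.04,.062,.084)])
E
```

```text
w1 122 [(0.0325, np.float64(63.7)), (0.04, np.float64(64.1)), (0.062, np.float64(65.2)), (0.084, np.float64(66.3))]
w1 133 [(0.0325, np.float64(54.2)), (0.04, np.float64(54.8)), (0.062, np.float64(56.6)), (0.084, np.float64(58.4))]
w1 149 [(0.0325, np.float64(40.1)), (0.04, np.float64(41.1)), (0.062, np.float64(43.8)), (0.084, np.float64(46.6))]
m2 25 [(0.0325, np.float64(61.3)), (0.04, np.float64(63.2)), (0.062, np.float64(68.7)), (0.084, np.float64(74.3))]
m2 63 [(0.0325, np.float64(51.0)), (0.04, np.float64(53.3)), (0.062, np.float64(60.0)), (0.084, np.float64(66.7))]
m2 120 [(0.0325, np.float64(34.9)), (0.04, np.float64(37.8)), (0.062, np.float64(46.3)), (0.084, np.float64(54.9))]
m2 165 [(0.0325, np.float64(21.8)), (0.04, np.float64(25.2)), (0.062, np.float64(35.2)), (0.084, np.float64(45.2))]
w3 130 [(0.0325, np.float64(62.9)), (0.04, np.float64(65.1)), (0.062, np.float64(71.3)), (0.084, np.float64(77.6))]
w3 190 [(0.0325, np.float64(53.7)), (0.04, np.float64(56.2)), (0.062, np.float64(63.5)), (0.084, np.float64(70.9))]
w3 285 [(0.0325, np.float64(38.6)), (0.04, np.float64(41.7)), (0.062, np.float64(50.7)), (0.084, np.float64(59.8))]
w3 328 [(0.0325, np.float64(31.6)), (0.04, np.float64(35.0)), (0.062, np.float64(44.8)), (0.084, np.float64(54.6))]
[200, 435] [(0.04, array([-52.8,  63. ])), (0.062, array([-54.1,  61.1])), (0.084, array([-55.4,  59.2]))]
[262, 425] [(0.04, array([-55.6,  38.3])), (0.062, array([-56.9,  37. ])), (0.084, array([-58.1,  35.6]))]
[232, 430] [(0.04, array([-54.3,  50.3])), (0.062, array([-55.6,  48.7])), (0.084, array([-56.8,  47. ]))]
```

```bash
python3 - <<'E'
import cv2
from h import *
a=cv2.imread("pics/w1.png",0)
for y in range(228,276,3): print(y,a[y,282:358:4])
print('side proj TCP at m2', proj('side',[[.4686,.0373,.0519],[.4686,.0373,.0909]]), (proj('side',[[.4686,.0373,.0519],[.4686,.0373,.0909]])-[270,125])*[400/110,300/90])
E
```

```text
228 [120 114 116 123 140 139 146 176 255 255 255 253 226 250 255 255 255 255
 255]
231 [120 112 114 136 149 141 143 198 255 255 255 253 203 249 255 255 255 255
 255]
234 [127 118 107 142 149 139 148 192 255 255 255 252 232 251 255 255 255 255
 255]
237 [157 137 106 133 143 140 159 187 255 255 255 251 228 236 255 255 255 255
 254]
240 [150 136 115 133 132 136 162 189 255 255 255 250 232 240 255 255 255 255
 255]
243 [148 138 135 143 132 127 114 115  84  54 110 133 140 207 255 255 255 255
 255]
246 [144 126 133 139 138 125 112 113  78  44 103 125 131 254 255 255 255 255
 255]
249 [138 123 125 127 130 123 111 111  71  36  96 119 125 177 228 230 186 191
 196]
252 [135 118 120 107 111 117 111 111  69  30  92 116 119 145 204 206 220 227
 229]
255 [121 116  26  27  27 110 110 111  63  28  90 113 116 118  57  67  79 225
 230]
258 [116  27  27  27  27 110 111 110  54  24  71 112 113 115  46  54  64  74
 227]
261 [120  27  27  27  27 110 111 110  54  24  70 112 112 112  39  44  51  60
 225]
264 [129  29  31  30  30 110 111 110  53  23  63 110 111 112  36  39  44  50
 224]
267 [109  27  26  27  27 110 110 110  41  22  52 111 111 111  31  32  35  40
 212]
270 [ 79  26  26  26  27 110 110 110  41  22  51 110 110 111  29  29  31  34
 120]
273 [ 54  27  26  27  26 110 110 111  41  22  51 110 111 110  27  28  28  31
  70]
side proj TCP at m2 [[302.57215233 171.49139056]
 [302.32636829 159.07676468]] [[118.44419031 154.97130186]
 [117.55043015 113.58921561]]
```

```bash
python3 - <<'E'
from plant import r, imaging
import cv2,numpy as np
from h import *
s=imaging.read_camera("side")["color"][125:200,265:365,::-1]
cv2.imwrite("pics/s4.png",cv2.resize(s,(800,600),interpolation=cv2.INTER_CUBIC))
p=r.observe()['tcp_pos'];print(p)
for h in(0,.02,.04,.06,.073): print(h,(proj('side',p+np.array([0,0,h]))-[265,125])*8)
E
```

```text
[0.46625401 0.0452082  0.05192084]
0 [293.69525403 357.67213542]
0.02 [292.61450014 307.51508094]
0.04 [291.50462017 256.00630431]
0.06 [290.3644206 203.0904162]
0.073 [289.60643823 167.91296841]
```

View pics/s4.png

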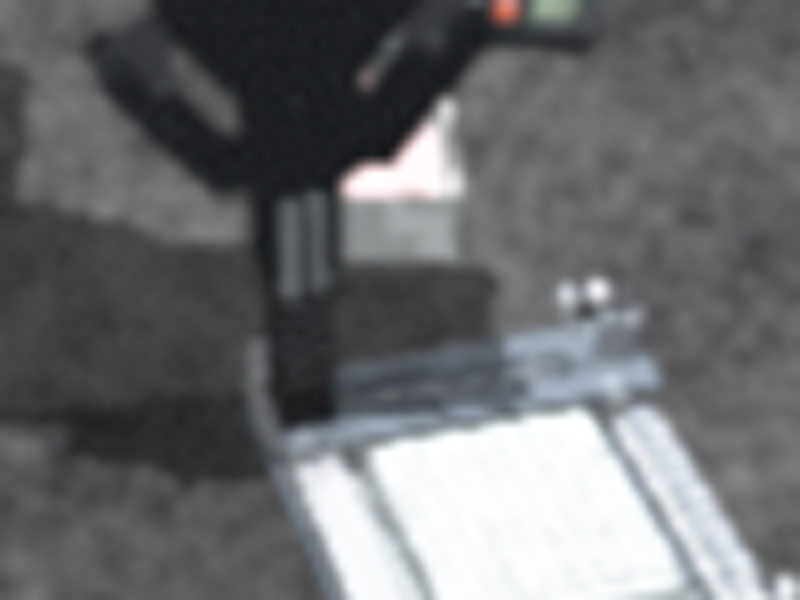

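The side crop shows the grey fingertips ending at row 298. That is about 30 mm above the nominal TCP, level with the paddle's top, so the finger has been passing over the paddle. The slot is unmoved, which agrees. I'll back off to the right and go lower, watching the force.

>>> arm_command(
  deltas="8 -27 0 0;8 -27 0 0;8 -27 0 0",
)

```text
t: 7.23
tcp_pos: [0.4746, 0.0175, 0.052]
orientation: [1.879, 2.517, 0.0]
ft_force: [-0.2, 0.4, 0.7]
finger_gap: -0.003
grasp_force: 0.0
```

>>> arm_command(
  deltas="0 0 -5 0;0 0 -10 0;0 0 -10 0",
)

```text
t: 7.48
tcp_pos: [0.4732, 0.0186, 0.0409]
orientation: [-1.876, -2.518, 0.002]
ft_force: [0.0, 0.4, 0.8]
finger_gap: 0.003
grasp_force: 0.0
```

>>> arm_command(
  deltas="0 0 -4 0;0 0 -8 0;0 0 -8 0",
)

```text
t: 7.73
tcp_pos: [0.4737, 0.0184, 0.0331]
orientation: [-1.876, -2.519, 0.001]
ft_force: [-0.3, -0.7, 0.2]
finger_gap: 0.0
grasp_force: 0.0
```

```bash
python3 - <<'E'
from plant import r, imaging
import cv2,numpy as np
from h import *
s=imaging.read_camera("side")["color"][125:200,265:365,::-1]
w=imaging.read_camera("wrist")["color"][160:280,230:410,::-1]
f=lambda a:cv2.resize(a,(400,300),interpolation=cv2.INTER_CUBIC)
cv2.imwrite("pics/s5.png",np.hstack([f(s),cv2.resize(w,(400,267),interpolation=cv2.INTER_CUBIC)[:267].copy() if 0 else f(w)]))
p=r.observe()['tcp_pos'];print(p,toG(p))
for h in(0,.02,.04,.06): print(h,(proj('side',p+np.array([0,0,h]))-[265,125])*4)
E
```

```text
[0.47400054 0.01831602 0.03363427] [-0.05495983  0.0226196 ]
0 [158.71851353 225.90541801]
0.02 [158.33236576 201.22240351]
0.04 [157.93571204 175.86783647]
0.06 [157.5281177  149.81393242]
```

View pics/s5.png

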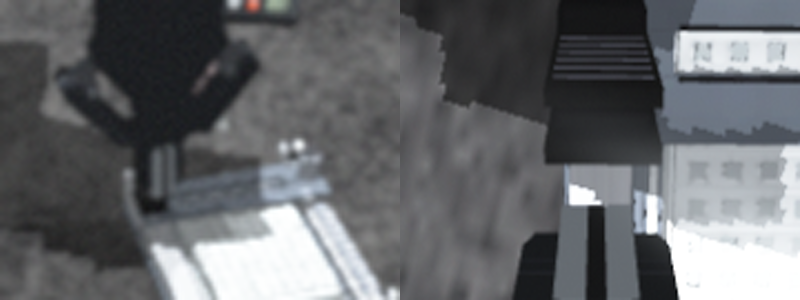

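The gap is now visible in the wrist crop. The paddle's top right edge is at row 163, which works out to yg ≈ 46, as expected, and the tips are at row 205, below the paddle's top. I'll go 4 mm lower, then push left.

>>> arm_command(
  deltas="0 0 -4 0;0 0 -4 0;-1.4 4.8 -4 0;-1.4 4.8 -4 0",
)

```text
t: 8.17
tcp_pos: [0.4725, 0.0234, 0.0299]
orientation: [-1.877, -2.519, 0.0]
ft_force: [-0.2, 0.6, 0.8]
finger_gap: 0.001
grasp_force: 0.0
```

>>> arm_command(
  deltas="-0.3 1 0 0;-0.6 1.9 0 0;-0.6 1.9 0 0",
)

```text
t: 8.42
tcp_pos: [0.4723, 0.025, 0.03]
orientation: [1.877, 2.519, 0.0]
ft_force: [0.2, 0.5, 0.6]
finger_gap: 0.0
grasp_force: 0.0
```

>>> arm_command(
  deltas="-0.3 1 0 0;-0.6 1.9 0 0;-0.6 1.9 0 0",
)

```text
t: 8.67
tcp_pos: [0.4716, 0.0269, 0.0299]
orientation: [-1.877, -2.519, -0.0]
ft_force: [0.3, -0.4, 0.1]
finger_gap: 0.0
grasp_force: 0.0
```

>>> arm_command(
  deltas="-0.3 1 0 0;-0.6 1.9 0 0;-0.6 1.9 0 0",
)

```text
t: 8.92
tcp_pos: [0.471, 0.0288, 0.0299]
orientation: [-1.877, -2.519, 0.0]
ft_force: [0.3, 0.8, 0.4]
finger_gap: 0.002
grasp_force: 0.0
```

>>> arm_command(
  deltas="-0.3 1 0 0;-0.3 1 0 0",
)

```text
t: 9.08
tcp_pos: [0.4707, 0.0298, 0.0299]
orientation: [-1.877, -2.519, 0.0]
ft_force: [-0.1, 0.0, -0.2]
finger_gap: -0.0
grasp_force: 0.0
```

>>> arm_command(
  deltas="-0.3 1 0 0;-0.3 1 0 0",
)

```text
t: 9.25
tcp_pos: [0.4706, 0.0305, 0.0299]
orientation: [1.876, 2.519, -0.0]
ft_force: [1.1, -3.0, -0.1]
finger_gap: -0.001
grasp_force: 1.4
```

Contact at yg ≈ 35, as predicted. I'll push on to the stop.

>>> arm_command(
  deltas="-0.3 1 0 0;-0.3 1 0 0",
)

```text
t: 9.42
tcp_pos: [0.4705, 0.0308, 0.0299]
orientation: [1.876, 2.519, -0.001]
ft_force: [1.1, -7.4, -0.9]
finger_gap: -0.001
grasp_force: 4.2
```

>>> arm_command(
  deltas="-0.3 1 0 0;-0.3 1 0 0",
)

```text
t: 9.58
tcp_pos: [0.4701, 0.0324, 0.03]
orientation: [1.877, 2.519, 0.0]
ft_force: [0.5, -2.2, -0.6]
finger_gap: 0.002
grasp_force: 1.2
```

>>> arm_command(
  deltas="-0.3 1 0 0;-0.3 1 0 0",
)

```text
t: 9.75
tcp_pos: [0.4694, 0.0339, 0.0299]
orientation: [-1.877, -2.519, -0.0]
ft_force: [-1.2, 0.0, -0.4]
finger_gap: 0.003
grasp_force: 0.0
```

>>> arm_command(
  deltas="-0.3 1 0 0;-0.3 1 0 0",
)

```text
t: 9.92
tcp_pos: [0.4691, 0.035, 0.0299]
orientation: [-1.877, -2.519, 0.0]
ft_force: [0.1, -0.0, 0.4]
finger_gap: -0.0
grasp_force: 0.0
```

>>> arm_command(
  deltas="-0.3 1 0 0;-0.3 1 0 0",
)

```text
t: 10.08
tcp_pos: [0.4689, 0.0359, 0.0299]
orientation: [-1.877, -2.519, -0.0]
ft_force: [-0.5, -0.5, -0.1]
finger_gap: -0.003
grasp_force: 0.0
```

>>> arm_command(
  deltas="-0.3 1 0 0;-0.6 1.9 0 0;-0.6 1.9 0 0",
)

```text
t: 10.33
tcp_pos: [0.4683, 0.0377, 0.0299]
orientation: [-1.877, -2.519, 0.0]
ft_force: [-0.1, 0.8, 0.2]
finger_gap: -0.001
grasp_force: 0.0
```

>>> arm_command(
  deltas="-0.3 1 0 0;-0.3 1 0 0",
)

```text
t: 10.5
tcp_pos: [0.4683, 0.038, 0.03]
orientation: [1.876, 2.519, -0.001]
ft_force: [0.3, -6.0, 0.4]
finger_gap: -0.002
grasp_force: 2.9
```

>>> arm_command(
  deltas="-0.3 1 0 0;-0.3 1 0 0",
)

```text
t: 10.67
tcp_pos: [0.4683, 0.0381, 0.03]
orientation: [1.874, 2.519, -0.002]
ft_force: [2.0, -13.3, -0.3]
finger_gap: 0.003
grasp_force: 6.6
```

>>> arm_command(
  deltas="-0.3 1 0 0;-0.3 1 0 0",
)

```text
t: 10.83
tcp_pos: [0.4683, 0.0382, 0.03]
orientation: [1.873, 2.518, -0.003]
ft_force: [2.2, -21.3, -2.5]
finger_gap: -0.004
grasp_force: 10.4
```

The force reached 21 N with no motion, well above the notch force, so the mask is home. Next I'll withdraw, go over the paddle to its left side, and lower to the same height.

>>> arm_command(
  deltas="2.6 -8.6 0 0;2.6 -8.6 0 0;2.6 -8.6 40 0;2.6 -8.6 40 0;-12 39.5 40 0;-12 39.5 40 0;-12 39.5 40 0;-12 39.5 40 0",
)

```text
t: 11.5
tcp_pos: [0.4553, 0.0806, 0.07]
orientation: [1.874, 2.521, 0.0]
ft_force: [-0.1, 0.6, 0.1]
finger_gap: -0.001
grasp_force: 0.0
```

>>> arm_command(
  deltas="0 0 -15 0;0 0 -30 0;0 0 -40 0;0 0 -40 0",
)

```text
t: 11.83
tcp_pos: [0.4542, 0.0794, 0.0282]
orientation: [-1.876, -2.517, 0.004]
ft_force: [0.2, 0.0, -0.2]
finger_gap: -0.001
grasp_force: 0.0
```

>>> arm_command(
  deltas="0.9 -2.9 0 0;0.9 -2.9 0 0;0.9 -2.9 0 0",
)

```text
t: 12.08
tcp_pos: [0.457, 0.0769, 0.0305]
orientation: [1.877, 2.518, 0.001]
ft_force: [-0.8, -0.4, 0.2]
finger_gap: -0.003
grasp_force: 0.0
```

>>> arm_command(
  deltas="0.6 -1.9 0 0;0.6 -1.9 0 0;0.6 -1.9 0 0",
)

```text
t: 12.33
tcp_pos: [0.4573, 0.0752, 0.0303]
orientation: [1.877, 2.519, 0.001]
ft_force: [-0.4, 0.1, 0.2]
finger_gap: -0.003
grasp_force: 0.0
```

>>> arm_command(
  deltas="0.6 -1.9 0 0;0.6 -1.9 0 0;0.6 -1.9 0 0",
)

```text
t: 12.58
tcp_pos: [0.4576, 0.0733, 0.03]
orientation: [1.877, 2.519, 0.0]
ft_force: [-0.2, -0.2, -0.0]
finger_gap: 0.0
grasp_force: 0.0
```

>>> arm_command(
  deltas="0.3 -1 0 0;0.3 -1 0 0;0.3 -1 0 0",
)

```text
t: 12.83
tcp_pos: [0.4579, 0.0723, 0.0299]
orientation: [1.877, 2.519, -0.0]
ft_force: [0.5, -0.4, -0.7]
finger_gap: 0.002
grasp_force: 0.0
```

>>> arm_command(
  deltas="0.3 -1 0 0;0.3 -1 0 0;0.3 -1 0 0",
)

```text
t: 13.08
tcp_pos: [0.4581, 0.0713, 0.0299]
orientation: [-1.877, -2.519, 0.0]
ft_force: [0.0, -0.0, 0.6]
finger_gap: 0.001
grasp_force: 0.0
```

>>> arm_command(
  deltas="0.3 -1 0 0;0.3 -1 0 0;0.3 -1 0 0",
)

```text
t: 13.33
tcp_pos: [0.4584, 0.0704, 0.0299]
orientation: [-1.877, -2.519, -0.0]
ft_force: [-0.6, 0.9, -1.1]
finger_gap: -0.001
grasp_force: 0.6
```

Contact at yg ≈ 77, exactly as expected. Click by click now.

>>> arm_command(
  deltas="0.3 -1 0 0;0.3 -1 0 0",
)

```text
t: 13.5
tcp_pos: [0.4586, 0.0696, 0.0299]
orientation: [-1.877, -2.518, -0.0]
ft_force: [-2.3, 3.2, -0.1]
finger_gap: 0.001
grasp_force: 2.3
```

>>> arm_command(
  deltas="0.3 -1 0 0;0.3 -1 0 0",
)

```text
t: 13.67
tcp_pos: [0.459, 0.0685, 0.0299]
orientation: [-1.877, -2.519, -0.0]
ft_force: [0.0, 3.2, -0.4]
finger_gap: -0.001
grasp_force: 2.0
```

>>> arm_command(
  deltas="0.3 -1 0 0;0.3 -1 0 0",
)

```text
t: 13.83
tcp_pos: [0.4593, 0.0672, 0.0299]
orientation: [1.877, 2.519, -0.0]
ft_force: [-1.5, 1.8, 0.3]
finger_gap: -0.0
grasp_force: 1.1
```

>>> arm_command(
  deltas="0.3 -1 0 0;0.3 -1 0 0",
)

```text
t: 14.0
tcp_pos: [0.4599, 0.066, 0.03]
orientation: [1.877, 2.519, -0.0]
ft_force: [0.2, 0.1, -0.9]
finger_gap: 0.0
grasp_force: 0.0
```

>>> arm_command(
  deltas="0.3 -1 0 0;0.3 -1 0 0",
)

```text
t: 14.17
tcp_pos: [0.4602, 0.0651, 0.0299]
orientation: [1.877, 2.519, 0.0]
ft_force: [0.1, -0.4, -0.8]
finger_gap: -0.0
grasp_force: 0.0
```

First click: released at y ≈ 0.066. On to the second, which should make contact at about 0.062 and jump at about 0.0575.

>>> arm_command(
  deltas="0.6 -1.9 0 0;0.6 -1.9 0 0",
)

```text
t: 14.33
tcp_pos: [0.4607, 0.0631, 0.0299]
orientation: [1.877, 2.519, -0.0]
ft_force: [-0.6, -1.3, 0.7]
finger_gap: -0.001
grasp_force: 0.0
```

>>> arm_command(
  deltas="0.3 -1 0 0;0.3 -1 0 0",
)

```text
t: 14.5
tcp_pos: [0.4609, 0.0623, 0.0299]
orientation: [1.877, 2.519, -0.0]
ft_force: [0.2, -0.4, 0.6]
finger_gap: 0.001
grasp_force: 0.0
```

>>> arm_command(
  deltas="0.3 -1 0 0;0.3 -1 0 0",
)

```text
t: 14.67
tcp_pos: [0.4611, 0.0616, 0.0299]
orientation: [-1.877, -2.519, -0.0]
ft_force: [0.1, 2.0, -0.6]
finger_gap: -0.001
grasp_force: 0.9
```

>>> arm_command(
  deltas="0.3 -1 0 0;0.3 -1 0 0",
)

```text
t: 14.83
tcp_pos: [0.4612, 0.0611, 0.0299]
orientation: [-1.877, -2.518, -0.001]
ft_force: [-1.5, 7.8, 1.3]
finger_gap: -0.006
grasp_force: 3.9
```

>>> arm_command(
  deltas="0.3 -1 0 0;0.3 -1 0 0",
)

```text
t: 15.0
tcp_pos: [0.4615, 0.06, 0.0299]
orientation: [-1.877, -2.518, -0.0]
ft_force: [-0.7, 4.8, 0.4]
finger_gap: 0.001
grasp_force: 2.2
```

>>> arm_command(
  deltas="0.3 -1 0 0;0.3 -1 0 0",
)

```text
t: 15.17
tcp_pos: [0.462, 0.0585, 0.0299]
orientation: [-1.877, -2.519, 0.0]
ft_force: [-0.4, 1.8, 0.9]
finger_gap: -0.0
grasp_force: 1.0
```

>>> arm_command(
  deltas="0.3 -1 0 0;0.3 -1 0 0",
)

```text
t: 15.33
tcp_pos: [0.4625, 0.0572, 0.0299]
orientation: [1.877, 2.519, -0.0]
ft_force: [0.5, -0.3, 0.5]
finger_gap: -0.003
grasp_force: 0.0
```

>>> arm_command(
  deltas="0.3 -1 0 0;0.3 -1 0 0",
)

```text
t: 15.5
tcp_pos: [0.4628, 0.0562, 0.0299]
orientation: [1.877, 2.519, -0.0]
ft_force: [-0.4, 0.8, -0.2]
finger_gap: 0.003
grasp_force: 0.0
```

>>> arm_command(
  deltas="0.3 -1 0 0;0.3 -1 0 0",
)

```text
t: 15.67
tcp_pos: [0.4631, 0.0552, 0.0299]
orientation: [1.877, 2.519, -0.0]
ft_force: [-0.4, -0.5, 0.4]
finger_gap: -0.003
grasp_force: 0.0
```

>>> arm_command(
  deltas="0.3 -1 0 0;0.3 -1 0 0",
)

```text
t: 15.83
tcp_pos: [0.4633, 0.0543, 0.0299]
orientation: [1.877, 2.519, -0.0]
ft_force: [0.6, -0.4, -0.5]
finger_gap: 0.003
grasp_force: 0.0
```

>>> arm_command(
  deltas="0.3 -1 0 0;0.3 -1 0 0",
)

```text
t: 16.0
tcp_pos: [0.4636, 0.0533, 0.0299]
orientation: [1.877, 2.519, 0.0]
ft_force: [-0.0, 0.3, -0.6]
finger_gap: -0.002
grasp_force: 0.0
```

>>> arm_command(
  deltas="0.3 -1 0 0;0.3 -1 0 0",
)

```text
t: 16.17
tcp_pos: [0.4638, 0.0525, 0.0299]
orientation: [-1.877, -2.519, -0.0]
ft_force: [0.3, 1.0, -0.3]
finger_gap: 0.003
grasp_force: 0.2
```

Second click done, and the third contact is just beginning (expected y ≈ 0.053, jump at about 0.049).

>>> arm_command(
  deltas="0.3 -1 0 0;0.3 -1 0 0",
)

```text
t: 16.33
tcp_pos: [0.464, 0.052, 0.0299]
orientation: [-1.877, -2.518, -0.001]
ft_force: [-0.5, 5.9, 0.6]
finger_gap: -0.003
grasp_force: 2.8
```

>>> arm_command(
  deltas="0.3 -1 0 0;0.3 -1 0 0",
)

```text
t: 16.5
tcp_pos: [0.4643, 0.0509, 0.0299]
orientation: [-1.877, -2.519, -0.0]
ft_force: [-1.8, 3.0, 1.0]
finger_gap: -0.0
grasp_force: 1.7
```

>>> arm_command(
  deltas="0.3 -1 0 0;0.3 -1 0 0",
)

```text
t: 16.67
tcp_pos: [0.4647, 0.0493, 0.0299]
orientation: [1.877, 2.519, -0.0]
ft_force: [-0.7, 1.3, 0.3]
finger_gap: -0.003
grasp_force: 0.6
```

>>> arm_command(
  deltas="0.3 -1 0 0;0.3 -1 0 0",
)

```text
t: 16.83
tcp_pos: [0.4653, 0.0481, 0.0299]
orientation: [1.877, 2.519, -0.0]
ft_force: [-0.8, 0.4, 0.4]
finger_gap: 0.003
grasp_force: 0.0
```

Third click released. I'll withdraw left, then up, and check.

>>> arm_command(
  deltas="-4.3 14.4 0 0;-4.3 14.4 0 0;-4.3 14.4 40 0;-4.3 14.4 80 0;-4.3 14.4 120 0;-4.3 14.4 140 0;-4.3 14.4 140 0;-4.3 14.4 140 0",
)

```text
t: 17.5
tcp_pos: [0.4617, 0.0626, 0.1711]
orientation: [1.876, 2.517, 0.003]
ft_force: [-0.6, -0.4, -0.6]
finger_gap: -0.0
grasp_force: 0.0
```

```bash
python3 - <<'E'
from plant import r, imaging
import cv2
s=r.observe();print(s['tcp_pos'],s['orientation'],s['ft_force'])
w=imaging.read_camera("wrist")["color"][100:300,240:460,::-1]
cv2.imwrite("pics/w6.png",cv2.resize(w,(660,600),interpolation=cv2.INTER_CUBIC))
E
```

```text
[0.46172304 0.06260882 0.17112937] [1.87555091 2.51704458 0.00331706] [-0.60813608 -0.42251913 -0.63283665]
```

View pics/w6.png

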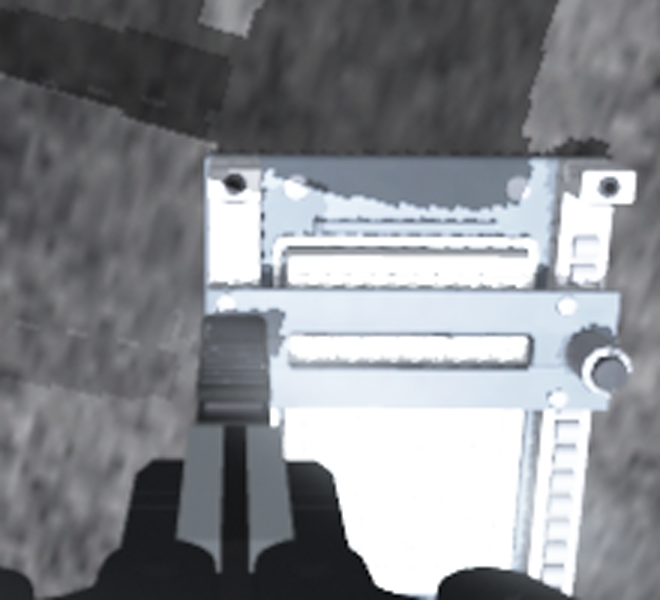

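```bash
python3 - <<'E'
from h import *
for l,u,v,z in [('slotL',410,335,.0325),('slotR',410,367,.0325),('maskL',410,292,.0325),('maskR',410,408,.0325),('blkL',233,184,.036),('plateL',410,250,.025)]:
    print(l,np.round(wz((.4617,.0626,.1711),u/3+240,v/3+100,z,(1.8755,2.517,.0033))*1e3,1))
E
```

```text
slotL [ 2.6 37.5]
slotR [ 3.1 26.8]
maskL [ 1.9 51.6]
maskR [ 3.8 12.9]
blkL [-53.4  86. ]
plateL [ 2.6 63.3]
```

The slot is centred at guide y ≈ 32 mm; the third column is at 31.5. The plate's left edge is at 63, where 64 is expected, so it lies in its nest. The robot is clear of everything.

```bash
python3 -c "
from plant import r
print(r.sign_off())"
```

```text
the job is handed in; nothing more can be done
None
```

The job is handed in: I pushed the mask home to its left stop, then right by three clicks, and the last wrist-camera view puts its slot over the third column (about 32 mm, against 31.5 mm expected); peak push was about 21 N, against the stop.

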